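# Open the carousel guard past its bent keeper

## Task

Park the tray drive by sliding the black interlock grip along its track until it stands level with the steel pointer beside the track, and leave it there. Then take the sagging barrel bolt on top of the guard gate by its upright knob, lift its nose over the keeper's bent-up lip while drawing it fully back, and pull the gate towards the robot until its free edge stands about 8 cm open. The gate springs shut, so finish while still holding it ajar, the bolt drawn, without disturbing the bottle, the jar or the screwdriver.

Things in the scene. Friction and masses are not known exactly. Their poses are not given: they have to be found in the camera images.
- guard: Fixed cream-painted guard round a vial carousel, 290 x 240 mm, 120 high. Origin on the bench at the foot of the gate's hinge line; z up. The shut gate runs 240 mm along -y from it to the latch post (y -242 to -282); the carousel is on the +x side; the gate opens to -x, towards the robot. The keeper's two cheeks on the post rise to z = 160 and hold the gate shut until the bolt's nose is drawn out.
- gate (a joint): Gate angle, rad: 0 shut, grows as the free (-y) edge swings to the guard's -x, clockwise seen from above; stop at 1.3. A spring shuts it: 0.3 N m at 0 plus 1 N m per rad (about 3 to 4 N at the knob when ajar). Free edge 80 mm open is 0.34 rad. Its top rail is 16 mm thick, top 120 mm above the bench.
- gate_hinge (a point): Point on the gate's vertical hinge axis, at the height of the gate's top rail (120 mm above the bench); fixed to the guard, axes as guard.
- bolt (a joint): Travel of the barrel bolt along the gate's top rail, m: 0 shot, grows as it is drawn towards the hinge (guard's +y when the gate is shut), stop at 0.050. The thick nose is past the lip from about 0.031 on. Friction about 1.5 N. It stays where left.
- bolt_lift (a joint): Lift angle of the bolt's rod about its tail, rad: 0 hanging (sags 0.09 rad, nose low), grows as the nose rises, stop at 0.16; falls back by its weight (160 g). The nose clears the lip from 0.06 on. The tail pivot is 100 mm from the knob's stem, on the hinge side: raising the knob 6 mm is just enough, 11 to 13 mm comfortable, about 16 mm the stop.
- knob (a point): Centre of the bolt's upright steel knob, a cylinder 20 mm across, 36 mm tall, on a 10 mm stem above the gate's top rail; about 179 mm above the bench, leaning 5 degrees towards the nose while hanging. Nothing else within 35 mm rises above 160 mm. Moves with bolt and gate (axes as guard when hanging, shut). Pinch it from above, closing across the gate (guard's x).
- nose (a point): Underside centre of the bolt's thick nose, a block 14 mm wide, 18 mm long and 20 mm deep at the rod's end; hanging, about 122 mm above the bench and behind the lip, between the keeper's cheeks.
- keeper_lip (a point): Middle of the top edge of the keeper's bent-up lip on the latch post, 132 mm above the bench: a steel tab 30 mm wide, 8 mm thick, 12 mm tall that catches the hanging nose (10 mm of overlap) when the bolt is pulled. Axes as guard.
- slide (a joint): Position of the black interlock grip along its track, m, 0 to 0.10, growing along +y of slide_track. Friction about 1.5 N; stays where left.
- slide_top (a point): Centre of the top face of the interlock grip, a black block 28 mm (across the track) by 20 mm (along it) by 40 mm tall; this point 54.5 mm above the bench. Axes as slide_track.
- slide_track (a point): Middle of the top face of the slide's aluminium track, 14 mm above the bench, 40 mm wide and 150 mm long along its y axis.
- pointer_tip (a point): Tip of the fixed steel index pointer lying against the track's +x side, a block 12 mm wide and 14 mm tall, this point at its top. Axes as slide_track; the grip is level with it when both have the same y along the track.
- bottle: Amber bottle, 72 mm across, 150 mm tall, origin under its centre. Leave alone.
- jar: White jar, 60 mm across, 80 mm tall, origin under its centre. Leave alone.
- screwdriver: Screwdriver lying on the bench to the left of the guard, about 200 mm long. Leave alone.
Mind the look-alikes: they are no part of the job. Of the things like the part that bears slide, leave any that is red; of the rest the smaller one is meant.

How it is judged:
By the outcome, as a careful person would: the job done as asked, in the order asked, and still so for the second after the job is handed in, while the arm keeps its last pose, push and grip.
It also fails if it takes over 48 s, if anything falls off the work surface, if the arm or the gripper's body presses on something with over 40 N, if the wrist force passes 120 N, or if a joint passes its speed limit or range.

## Robot

A 6-joint arm with a two-finger parallel gripper is mounted at the origin on the work surface. World frame = base frame: x ahead of the robot, y to its left, z up, the work surface at z = 0. Lengths are in m, angles in rad, forces in N, time in s.
With the tool pointing down it reaches from about 0.35 to 0.775 m from the base axis. Payload 7.3 kg.
Tool frame: the origin (TCP) lies midway between the tips of the shut fingers; the grasp point (between the pads) lies 19 mm behind it; z points along the fingers, y is the line along which they close (so a half turn about z gives the same grasp; the last joint's range is limited). The gripper opens to 92 mm and grips with 3 to 60 N. Pads are 19 mm wide; open, the fingers measure 130 mm over their backs; the gripper's body (75 mm by 190 mm) begins 47 mm behind the grasp point.
Start: joints at [1.019, 0.342, 1.524, -0, 1.275, -0.146], TCP at [0.207, 0.482, 0.227] pointing down, gripper open.
Joint ranges: [-2.53, 2.53], [-0.77, 2.02], [0.04, 2.7], [-1, 4.14], [0.28, 2.66], [-3.11, 3.11]. Speed limits (rad/s): [2.57, 2.57, 3.14, 3.14, 3.14, 3.14].

## Interface

Orientations are given as [roll, pitch, yaw] about the fixed x, y, z axes, in that order (R = Rz(yaw) Ry(pitch) Rx(roll)).
In Python, from cell import robot, read_camera, camera_params, nets gives the robot as it stands. The module is installed in compiled form; this text tells all that it offers.
- The arm moves only by the tool step_arm, never from a script. Its argument "steps" is a list of rows, each an object of numbers: "x", "y", "z": the shift along the tool's x, y, z as a fraction of full scale; "rx", "ry", "rz": the turn, a rotation vector about the tool's x, y, z as a fraction of full scale; "claw": the opening, from -1 (shut) to 1 (fully open). In form: [{"x": .., "y": .., "z": .., "rx": .., "ry": .., "rz": .., "claw": ..}, ...]. A call has 1 to 12 rows; each row is the pose to reach, as a shift and turn from the pose commanded when the call began, along the tool's axes at that moment; what a row does not reach only later rows make up. Full scale, the value 1, is 750 mm for a shift and pi/4 rad for a turn. A row lasts 1/12 s, in which the tool goes at most 41.7 mm and 7.16 degrees, less where a joint would pass 70% of its speed; a pose out of reach is approached as far as the arm can. A call with a number of a shift or a turn outside -1 to 1 is refused whole. A call with a gripper value outside its range is refused whole. The fingers move at their own pace and stop on an object; "squeeze" is the grip in N (left out, the last holds). Time passes only in rows, so rows that repeat a pose let the fingers close. It gives the time, the measured TCP pose, the force, the opening and the grip force at its end, in the units of the state.
- robot.observe(): the state, without advancing time (a new reading comes with each control period).
- read_camera(name): name is "scene" or "top" or "wrist"; returns (picture, depth): 480x640x3 uint8, blue, green, red; 480x640 float32, m along the optical axis (not along the pixel's ray), 0 where there is no reading.
- camera_params(name): a dict with "fx", "fy", "cx", "cy" (pixels), "k1" (the pictures are not rectified: a ray, as slopes to the right and down, at radius r is drawn at 1 + k1 r^2 times it, then the intrinsics apply), "R" (3x3) and "t" (3): a world point X has camera coordinates R X + t; the wrist camera has in their place "hand_eye" (4x4, takes a point from camera to tool coordinates, whose origin is the TCP and whose axes are the flange's). Camera axes: x right, y down, z forward; pixel columns grow to the right and rows downward; lengths in m; the calibration is good to about 2 mm. A picture is of the moment at which its call begins: read the wrist's pose just before it. camera_params takes no time and is no camera call.
- robot.hand_in(): hands the job in; it is judged then, once.
Trained networks look in the newest picture that a camera, given by its name, has taken for a name from the list of things; names that differ only in an ending like _2 or _b are one class to them, and where a whole thing is asked for, a point or a joint stands for the part that bears it (a point fixed in the world has none). Each returns a list of dicts, best first, with "conf" (0 to 1); they miss things now and then, are a little off and sometimes report something else, mostly with a low value. They report only what shows in the picture. A call takes as long as a camera call. They do not tell look-alikes from the thing itself.
- nets.masks_of(camera, query): "region" (480x640 bool, what is visible of it) and "box" ([left, top, right, bottom] in pixels, round what is visible of it).
- nets.landmark_of(camera, query): "pixel" ([row, column] in pixels: a listed point, or the origin of a listed thing).
The state is a dict: "time": time; "qpos": joint angles; "qvel": joint speeds; "joint_efforts": joint torques, N m; "tool_pos": TCP position; "tool_rot": TCP orientation; "contact_force": force on the tool from outside, world axes, zero at the start; "torque": the same for the moment, N m; "opening": finger opening in m; "grip_force": force on a finger pad.
Only numpy, scipy, OpenCV 4.12 (cv2) and the standard library are available. Lean on these libraries where they do the work, as an engineer would, in place of code of your own. Each camera call takes 0.05 s, during which the arm holds its last target. There are 200 camera calls.

## Working session

There is one attempt and no reset: what is moved stays moved. The work goes in short steps, Python scripts to look and compute and a tool call to move; the robot and the scene stay as the last step left them, time stands still between calls to the robot, and variables do not carry over. Pictures are saved under pics/ and viewed, at most 10 in all, crops included, and the job is handed in when it is done.

Besides the shell and the picture viewer there is one more tool, called after "Request:" as a command line: name --argument value ..., lists and objects as JSON in quotes. step_arm: Moves the arm, as the interface text tells. Its arguments: {"type":"object","properties":{"steps":{"type":"array","items":{"type":"object","properties":{"x":{"type":"number","minimum":-1,"maximum":1},"y":{"type":"number","minimum":-1,"maximum":1},"z":{"type":"number","minimum":-1,"maximum":1},"rx":{"type":"number","minimum":-1,"maximum":1},"ry":{"type":"number","minimum":-1,"maximum":1},"rz":{"type":"number","minimum":-1,"maximum":1},"claw":{"type":"number"}}}},"squeeze":{"type":"number"}},"required":["steps"]}

```bash
mkdir -p pics; cat > h.py <<'E'
import numpy as np, cv2
from scipy.spatial.transform import Rotation as Ro
from cell import robot, read_camera, camera_params, nets
def pose(s=None):
    s=s or robot.observe(); T=np.eye(4); T[:3,3]=s["tool_pos"]
    r=np.array(s["tool_rot"]); T[:3,:3]=Ro.from_euler('xyz',r).as_matrix() if r.size==3 else r
    return T
def ray(cam,px,T=None):
    "px=[row,col] -> origin, direction (z-forward=1) in world"
    p=camera_params(cam); K=np.array([[p["fx"],0,p["cx"]],[0,p["fy"],p["cy"]],[0,0,1]])
    u=cv2.undistortPoints(np.array([[[px[1],px[0]]]],float),K,np.array([p["k1"],0,0,0,0.]))[0,0]
    d=np.array([u[0],u[1],1.])
    if cam=="wrist":
        M=(pose() if T is None else T)@np.array(p["hand_eye"]); return M[:3,3],M[:3,:3]@d
    R=np.array(p["R"]);t=np.array(p["t"]); return -R.T@t,R.T@d
def atz(cam,px,z,T=None):
    o,d=ray(cam,px,T); return o+d*(z-o[2])/d[2]
def meet(rays):
    A=np.zeros((3,3));b=np.zeros(3)
    for o,d in rays:
        d=d/np.linalg.norm(d);P=np.eye(3)-np.outer(d,d);A+=P;b+=P@o
    X=np.linalg.solve(A,b)
    return X,[np.linalg.norm(np.cross(X-o,d/np.linalg.norm(d))) for o,d in rays]
E
cat > a.py <<'E'
from h import *
np.set_printoptions(precision=4,suppress=True)
print(robot.observe())
for c in ("scene","top"):
    im,d=read_camera(c); cv2.imwrite(f"pics/{c}.png",im); np.save(f"{c}_d.npy",d)
    p=camera_params(c); print(c,-np.array(p["R"]).T@np.array(p["t"]))
    for q in "knob nose keeper_lip gate_hinge slide_top slide_track pointer_tip guard bottle jar screwdriver".split():
        for r in nets.landmark_of(c,q):
            if r["conf"]<.2: continue
            px=np.array(r["pixel"]); i,j=np.clip(px.round().astype(int),0,[479,639])
            o,dr=ray(c,px); print(q,round(r["conf"],2),px.round(1),"depthpt",(o+dr*d[i,j]).round(4))
E
python3 a.py
```

```text
{'time': 0.0, 'qpos': array([ 1.019 ,  0.3427,  1.525 ,  0.    ,  1.2754, -0.146 ]), 'qvel': array([-0.0008,  0.0025,  0.0006,  0.0012, -0.0001, -0.0006]), 'joint_efforts': array([  0.    , -43.1245, -24.4221,   0.0718,   0.056 ,  -0.0001]), 'tool_pos': array([0.207 , 0.482 , 0.2261]), 'tool_rot': array([-3.1401, -0.0002,  2.7358]), 'contact_force': array([-0.5223,  1.1963,  0.5127]), 'torque': array([ 0.0268, -0.0426,  0.0187]), 'grip_force': 0.0, 'opening': 0.09188040050793542}
scene [ 1.0446 -0.5983  0.8468]
knob 0.95 [239.7 407.3] depthpt [0.6393 0.0632 0.1799]
nose 0.7 [277.  385.1] depthpt [ 0.6547 -0.0228  0.1505]
keeper_lip 0.89 [264.2 387.4] depthpt [ 1.0446 -0.5983  0.8468]
gate_hinge 0.76 [217.  449.3] depthpt [0.6338 0.235  0.1333]
slide_top 0.82 [376.5 257.5] depthpt [ 0.5907 -0.2987  0.0541]
slide_top 0.74 [322.2 211.9] depthpt [ 0.4306 -0.2784  0.056 ]
slide_top 0.74 [277.8 144.9] depthpt [ 0.245  -0.3125  0.0768]
slide_top 0.51 [216.8 389.8] depthpt [0.4581 0.2602 0.0227]
slide_track 0.62 [321. 226.] depthpt [ 0.4174 -0.239   0.0146]
slide_track 0.58 [280.6 169.4] dep
[... 1007 characters left out ...]
pthpt [ 0.4176 -0.2435  0.0164]
slide_track 0.7 [188.4 411.5] depthpt [ 0.587  -0.2429  0.0161]
slide_track 0.64 [331.4 418.6] depthpt [ 0.2385 -0.2445  0.0175]
slide_track 0.59 [254.8 415.5] depthpt [ 0.4209 -0.2449  0.0198]
pointer_tip 0.72 [203.3 140.6] depthpt [0.5554 0.4218 0.0231]
pointer_tip 0.57 [249.7 395.6] depthpt [ 0.4349 -0.1984  0.0123]
pointer_tip 0.48 [156.9 305. ] depthpt [0.6313 0.0193 0.1462]
guard 0.92 [179.8 207.2] depthpt [0.6114 0.2604 0.0284]
bottle 0.74 [251.7 194.7] depthpt [0.4233 0.271  0.1082]
jar 0.62 [171.4 477.7] depthpt [ 0.6097 -0.3882  0.0838]
jar 0.47 [249.4 193.4] depthpt [0.4269 0.2715 0.1205]
screwdriver 0.57 [204.3 138.3] depthpt [0.553  0.4273 0.023 ]
```

View pics/scene.png

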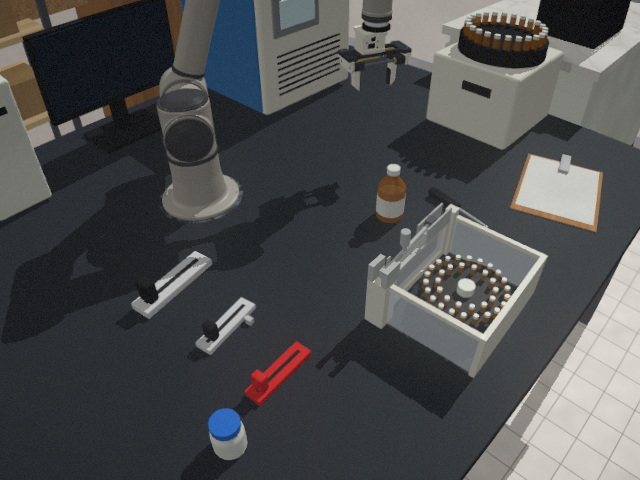

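View pics/top.png

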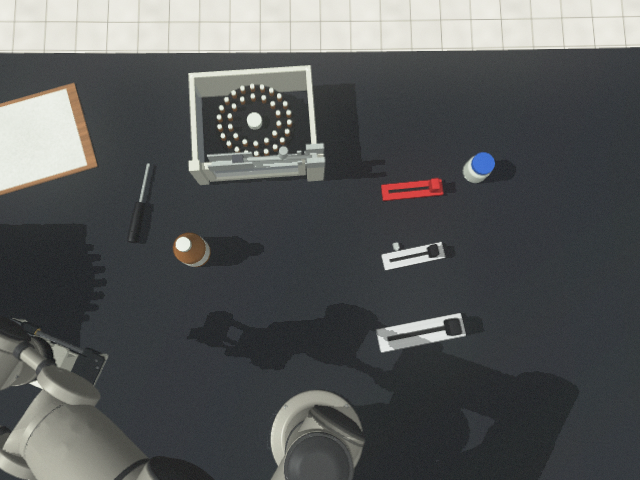

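Slider candidates in the top view are the red one at (row 188, col 411), the small white track with pointer at (255, 415), and the larger white track at (331, 420). The red one is excluded, and the smaller of the rest is the middle one, with its pointer at (247, 396). I'll confirm it in an enlarged crop.

```bash
cat > b.py <<'E'
from h import *
np.set_printoptions(precision=4,suppress=True)
a=cv2.imread("pics/scene.png")[280:370,180:300]; b=cv2.imread("pics/top.png")[225:285,370:460]
c=cv2.imread("pics/scene.png")[190:310,350:470]
a=cv2.resize(a,(400,300),interpolation=2);b=cv2.resize(b,(400,300),interpolation=2);c=cv2.resize(c,(300,300),interpolation=2);d=cv2.resize(cv2.imread("pics/top.png")[130:190,240:340],(500,300),interpolation=2)
cv2.imwrite("pics/crop.png",np.vstack([np.hstack([a,b]),np.hstack([c,d])]))
S,Tp=(lambda p:ray("scene",p)),(lambda p:ray("top",p))
print("knob",meet([S((239.7,407.3)),Tp((152.3,282.7))]))
print("hinge",meet([S((217,449.3)),Tp((167.5,199.8))]))
print("lip",meet([S((264.2,387.4)),Tp((155.1,305.4))]))
print("track",meet([S((321,226)),Tp((254.8,415.5))]))
print("pointer",meet([S((316.6,241.7)),Tp((249.7,395.6))]))
for c in("scene","top"):
    for r in nets.masks_of(c,"slide_top")[:4]+nets.masks_of(c,"knob")[:2]: print(c,round(r["conf"],2),r["box"])
E
python3 b.py
```

```text
knob (array([0.6348, 0.0691, 0.1732]), [np.float64(0.0008602284119544427), np.float64(0.0008602284119547615)])
hinge (array([0.6197, 0.2634, 0.109 ]), [np.float64(0.00011279984124642203), np.float64(0.00011279984124648205)])
lip (array([0.634 , 0.0162, 0.1437]), [np.float64(0.0030517430585096446), np.float64(0.0030517430585096277)])
track (array([ 0.4216, -0.2433,  0.0216]), [np.float64(0.0016052375382059276), np.float64(0.0016052375382059015)])
pointer (array([ 0.4322, -0.2027,  0.0108]), [np.float64(0.004959418515378138), np.float64(0.004959418515378158)])
scene 0.73 [140.5, 275.7, 158.3, 302.9]
scene 0.57 [203.5, 319.8, 218.7, 340.1]
scene 0.51 [253.2, 369.4, 269.8, 389.9]
top 0.68 [426.5, 239.5, 441.6, 258.8]
top 0.58 [390.7, 241.5, 397.2, 250.6]
top 0.57 [446.4, 318.4, 460.6, 336.3]
top 0.51 [431.0, 179.4, 441.9, 193.5]
top 0.93 [244.4, 148.3, 317.1, 163.7]
top 0.49 [187.6, 65.2, 328.4, 186.6]
```

View pics/crop.png

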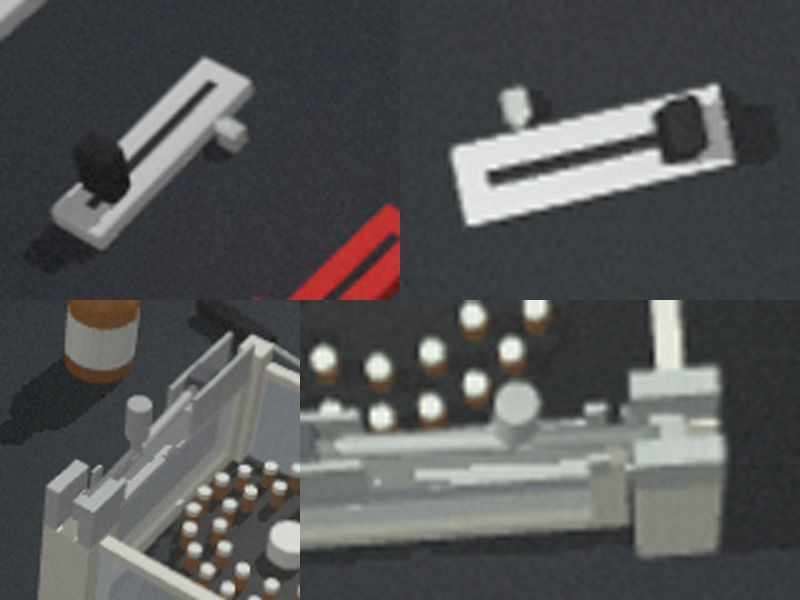

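Confirmed: the small white track has its black grip at top px (row 251, col 432) and its steel pointer at about (247, 396). The knob is at about scene (239, 407). Next I'll compute the track geometry and plan a close look with the wrist camera.

```bash
cat >> h.py <<'E'
def go(xyz,yaw,T=None,rpy=None):
    "numbers of a move from the present pose to xyz, yaw (tool down)"
    T=pose() if T is None else T
    R=Ro.from_euler('xyz',rpy if rpy else [np.pi,0,yaw]).as_matrix()
    s=T[:3,:3].T@(np.array(xyz)-T[:3,3])/.75; r=Ro.from_matrix(T[:3,:3].T@R).as_rotvec()/(np.pi/4)
    print("move",dict(zip("x y z rx ry rz".split(),np.r_[s,r].round(4).tolist())))
E
cat > c.py <<'E'
from h import *
np.set_printoptions(precision=4,suppress=True)
P=[atz("top",(254.6,381.25),.014),atz("top",(242,441.6),.014),atz("top",(257,445.4),.014),atz("top",(270,385.3),.014)]
for p in P: print(p)
d=(P[0]+P[3]-P[1]-P[2])/2; print("len",np.linalg.norm(d),"c",np.mean(P,0),"yaw of y axis",np.arctan2(d[1],d[0])-np.pi/2)
print("pointer",atz("top",(249,395.5),.014),"grip",atz("top",(251,432),.0545))
print(camera_params("wrist"))
go((.42,.05,.33),3.32)
E
python3 c.py
```

```text
[ 0.4231 -0.1628  0.014 ]
[ 0.4523 -0.311   0.014 ]
[ 0.4154 -0.3183  0.014 ]
[ 0.3854 -0.1713  0.014 ]
len 0.1505518086735253 c [ 0.419  -0.2409  0.014 ] yaw of y axis 0.19756330221069662
pointer [ 0.4364 -0.198   0.014 ] grip [ 0.4252 -0.2777  0.0545]
{'fx': 400.0931988508304, 'fy': 400.0931988508304, 'cx': 315.19339375179743, 'cy': 236.11025890587604, 'k1': -0.047556820892137905, 'hand_eye': array([[-0.001 , -0.9693, -0.2458,  0.0651],
       [ 1.    , -0.0007, -0.0012, -0.0004],
       [ 0.001 , -0.2458,  0.9693, -0.1591],
       [ 0.    ,  0.    ,  0.    ,  1.    ]])}
move {'x': -0.4882, 'y': -0.4177, 'z': -0.1377, 'rx': 0.0001, 'ry': 0.0, 'rz': -0.7439}
```

Request:
step_arm --steps '[{"z": -0.05,"claw": 1},{"z": -0.1377,"x": -0.05,"y": -0.04},{"x": -0.488,"y": -0.418,"z": -0.1377,"rz": -0.77},{"x": -0.488,"y": -0.418,"z": -0.1377,"rz": -0.77},{"x": -0.488,"y": -0.418,"z": -0.1377,"rz": -0.77},{"x": -0.488,"y": -0.418,"z": -0.1377,"rz": -0.77},{"x": -0.488,"y": -0.418,"z": -0.1377,"rz": -0.77},{"x": -0.488,"y": -0.418,"z": -0.1377,"rz": -0.77},{"x": -0.488,"y": -0.418,"z": -0.1377,"rz": -0.77},{"x": -0.488,"y": -0.418,"z": -0.1377,"rz": -0.77},{"x": -0.488,"y": -0.418,"z": -0.1377,"rz": -0.77},{"x": -0.488,"y": -0.418,"z": -0.1377,"rz": -0.77}]'

```text
$.steps[0]: bad value
```

```bash
python3 -c "
from h import *
go((.419,-.241,.18),3.339); print(robot.observe()['tool_pos'],robot.observe()['tool_rot'])"
```

```text
move {'x': -0.6402, 'y': -0.7747, 'z': 0.0622, 'rx': 0.0001, 'ry': 0.0, 'rz': -0.7681}
[0.20723325 0.48240277 0.22674733] [ 3.14149236e+00 -1.89369167e-05  2.73576786e+00]
```

Request:
step_arm --steps '[{"x": 0,"y": 0,"z": -0.05,"rx": 0,"ry": 0,"rz": 0,"claw": 1},{"x": -0.05,"y": -0.04,"z": -0.1377,"rx": 0,"ry": 0,"rz": 0,"claw": 1},{"x": -0.488,"y": -0.418,"z": -0.1377,"rx": 0,"ry": 0,"rz": -0.77,"claw": 1},{"x": -0.488,"y": -0.418,"z": -0.1377,"rx": 0,"ry": 0,"rz": -0.77,"claw": 1},{"x": -0.488,"y": -0.418,"z": -0.1377,"rx": 0,"ry": 0,"rz": -0.77,"claw": 1},{"x": -0.488,"y": -0.418,"z": -0.1377,"rx": 0,"ry": 0,"rz": -0.77,"claw": 1},{"x": -0.488,"y": -0.418,"z": -0.1377,"rx": 0,"ry": 0,"rz": -0.77,"claw": 1},{"x": -0.488,"y": -0.418,"z": -0.1377,"rx": 0,"ry": 0,"rz": -0.77,"claw": 1},{"x": -0.488,"y": -0.418,"z": -0.1377,"rx": 0,"ry": 0,"rz": -0.77,"claw": 1},{"x": -0.488,"y": -0.418,"z": -0.1377,"rx": 0,"ry": 0,"rz": -0.77,"claw": 1},{"x": -0.488,"y": -0.418,"z": -0.1377,"rx": 0,"ry": 0,"rz": -0.77,"claw": 1},{"x": -0.488,"y": -0.418,"z": -0.1377,"rx": 0,"ry": 0,"rz": -0.77,"claw": 1}]'

```text
time: 2.4
tool_pos: [0.3901, 0.1098, 0.3257]
tool_rot: [3.142, 0.001, -2.943]
contact_force: [0.1, 0.4, 1.1]
opening: 0.0916
grip_force: 0.0
```

```bash
python3 -c "
from h import *
go((.419,-.241,.18),3.339); print(robot.observe()['tool_pos'],robot.observe()['tool_rot'])"
```

```text
move {'x': 0.0549, 'y': -0.4661, 'z': 0.1941, 'rx': 0.0001, 'ry': 0.0013, 'rz': 0.0021}
[0.39010739 0.10978961 0.32566456] [ 3.14154572e+00  1.03623129e-03 -2.94251125e+00]
```

Request:
step_arm --steps '[{"x": 0.055,"y": -0.466,"z": 0.194,"rx": 0,"ry": 0,"rz": 0,"claw": 1},{"x": 0.055,"y": -0.466,"z": 0.194,"rx": 0,"ry": 0,"rz": 0,"claw": 1},{"x": 0.055,"y": -0.466,"z": 0.194,"rx": 0,"ry": 0,"rz": 0,"claw": 1},{"x": 0.055,"y": -0.466,"z": 0.194,"rx": 0,"ry": 0,"rz": 0,"claw": 1},{"x": 0.055,"y": -0.466,"z": 0.194,"rx": 0,"ry": 0,"rz": 0,"claw": 1},{"x": 0.055,"y": -0.466,"z": 0.194,"rx": 0,"ry": 0,"rz": 0,"claw": 1},{"x": 0.055,"y": -0.466,"z": 0.194,"rx": 0,"ry": 0,"rz": 0,"claw": 1},{"x": 0.055,"y": -0.466,"z": 0.194,"rx": 0,"ry": 0,"rz": 0,"claw": 1},{"x": 0.055,"y": -0.466,"z": 0.194,"rx": 0,"ry": 0,"rz": 0,"claw": 1},{"x": 0.055,"y": -0.466,"z": 0.194,"rx": 0,"ry": 0,"rz": 0,"claw": 1},{"x": 0.055,"y": -0.466,"z": 0.194,"rx": 0,"ry": 0,"rz": 0,"claw": 1},{"x": 0.055,"y": -0.466,"z": 0.194,"rx": 0,"ry": 0,"rz": 0,"claw": 1}]'

```text
time: 3.4
tool_pos: [0.4182, -0.2387, 0.1796]
tool_rot: [3.14, -0.0, -2.944]
contact_force: [-0.2, -0.0, 1.1]
opening: 0.0917
grip_force: 0.0
```

```bash
cat > w.py <<'E'
import sys
from h import *
np.set_printoptions(precision=4,suppress=True)
T=pose(); im,d=read_camera("wrist"); cv2.imwrite(f"pics/{sys.argv[1]}.png",im); print(T)
for q,z in zip(sys.argv[2::2],sys.argv[3::2]):
    for r in nets.landmark_of("wrist",q)[:3]:
        px=np.array(r["pixel"]);i,j=np.clip(px.round().astype(int),0,[479,639]);o,dr=ray("wrist",px,T)
        print(q,round(r["conf"],2),px.round(1),"atz",atz("wrist",px,float(z),T),"depth",o+dr*d[i,j])
E
python3 w.py w1 slide_top .0545 slide_track .014 pointer_tip .014
```

```text
[[-0.9805 -0.1966 -0.0006  0.4182]
 [-0.1966  0.9805  0.0011 -0.2387]
 [ 0.0003  0.0012 -1.      0.1796]
 [ 0.      0.      0.      1.    ]]
slide_top 0.65 [231.  253.3] atz [ 0.4296 -0.2834  0.0545] depth [ 0.4292 -0.2832  0.0563]
slide_track 0.94 [384.1 272.4] atz [ 0.5817 -0.2475  0.014 ] depth [ 0.3952 -0.2516  0.2802]
slide_track 0.71 [216.  310.9] atz [ 0.4185 -0.2431  0.014 ] depth [ 0.4182 -0.2431  0.0157]
pointer_tip 0.69 [244.4 357.6] atz [ 0.4347 -0.1998  0.014 ] depth [ 0.4374 -0.1981  0.0033]
```

View pics/w1.png

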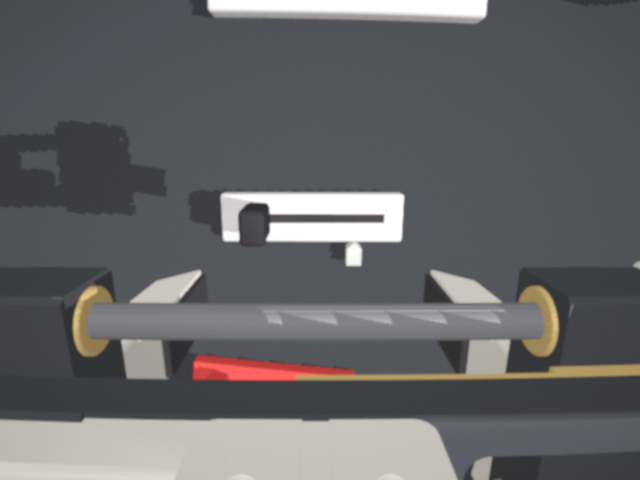

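The wrist view shows the track spanning cols 222–403, the grip near (225, 254) and the pointer near (254, 354) with its tip at (243, 354). The net puts the pointer at col 358, so I'll segment the picture for a precise figure.

```bash
cat > s.py <<'E'
from h import *
np.set_printoptions(precision=4,suppress=True,linewidth=200)
g=cv2.cvtColor(cv2.imread("pics/w1.png"),6); T=pose()
print(g[246:266:4,336:370]); print("cols track row200",np.where(g[200,200:420]>150)[0][[0,-1]]+200,"row235",np.where(g[235,200:420]>150)[0][[0,-1]]+200)
print(g[190:250:4,240:270:3])
ax=np.array([-.1966,.9805,0])
f=lambda r,c,z:print((r,c),atz("wrist",(r,c),z,T),(atz("wrist",(r,c),z,T)-[.419,-.241,0])@ax)
for c in(222,403):f(217,c,.014)
for c in(345,353.5,362):f(250,c,.014)
f(227,253.5,.0545)
E
python3 s.py; python3 -c "
from h import *
"
```

```text
[[ 63  64  63  63  62  63  64  65  80 115 150 173 191 212 230 241 247 250 251 250 248 241 228 204 166 120  94  88  87  88  87  88  88  87]
 [ 64  63  64  63  64  62  63  65  87 135 188 227 250 255 255 255 255 255 255 255 255 255 255 255 241 205 148  99  88  87  87  87  87  87]
 [ 63  62  63  63  63  62  64  65  89 144 199 233 247 252 255 255 255 255 255 255 255 255 252 247 230 191 132  94  88  88  87  87  87  87]
 [ 68  67  66  67  67  67  70  76  96 146 199 231 246 250 250 250 250 250 250 250 250 250 249 244 227 187 129  94  88  87  87  88  87  88]
 [ 87  89  88  87  87  87  87  88 100 142 196 231 245 249 249 249 249 249 249 249 249 249 248 242 221 174 116  90  89  89  87  86  86  87]]
cols track row200 [221 404] row235 [222 402]
[[ 82  83  89  91  87  83  86  91  91  83]
 [229 229 228 228 229 229 229 229 229 230]
 [251 255 255 255 255 255 255 255 255 255]
 [208 209 203 180 170 192 195 213 222 250]
 [208 177  66  47  46  45  45  45  49 101]
 [148  56  54  52  54  53  54  52  53  67]
 [ 64  71  71  73  73  72  75  73  62  59]
 [ 63  74  75  75  77  79  78  78  65  54]
 [ 63  74  75  75  74  78  78  77  67  57]
 [ 64  72  71  72  75  76  79  77  65  58]
 [ 68  70  70  72  74  76  77  77  67  59]
 [ 90  69  71  72  73  76  76  77  67 111]
 [ 94  69  70  73  73  74  76  77  73 222]
 [ 63  64  67  70  70  71  74  72  73 111]
 [ 84  76  72  72  72  74  73  76  85  88]]
(217, 222) [ 0.4351 -0.3148  0.014 ] -0.07556221654621534
(217, 403) [ 0.4052 -0.1673  0.014 ] 0.07496266534766274
(250, 345) [ 0.4426 -0.2084  0.014 ] 0.027286630482996094
(250, 353.5) [ 0.4412 -0.2014  0.014 ] 0.03449269057913842
(250, 362) [ 0.4398 -0.1943  0.014 ] 0.04170251763754972
(227, 253.5) [ 0.4279 -0.2832  0.0545] -0.04311967660324567
```

```bash
python3 -c "
from h import *
go((.4285,-.2837,.07),3.339);go((.4285,-.2837,.025),3.339)"
```

```text
move {'x': -0.0003, 'y': -0.0624, 'z': 0.1475, 'rx': -0.0011, 'ry': 0.0013, 'rz': 0.0044}
move {'x': -0.0003, 'y': -0.0623, 'z': 0.2075, 'rx': -0.0011, 'ry': 0.0013, 'rz': 0.0044}
```

Request:
step_arm --steps '[{"x": 0,"y": -0.0623,"z": 0.1,"rx": 0,"ry": 0,"rz": 0.004,"claw": 1},{"x": 0,"y": -0.0623,"z": 0.1475,"rx": 0,"ry": 0,"rz": 0.004,"claw": 1},{"x": 0,"y": -0.0623,"z": 0.1475,"rx": 0,"ry": 0,"rz": 0.004,"claw": 1},{"x": 0,"y": -0.0623,"z": 0.1475,"rx": 0,"ry": 0,"rz": 0.004,"claw": 1},{"x": 0,"y": -0.0623,"z": 0.17,"rx": 0,"ry": 0,"rz": 0.004,"claw": 1},{"x": 0,"y": -0.0623,"z": 0.19,"rx": 0,"ry": 0,"rz": 0.004,"claw": 1},{"x": 0,"y": -0.0623,"z": 0.2065,"rx": 0,"ry": 0,"rz": 0.004,"claw": 1},{"x": 0,"y": -0.0623,"z": 0.2065,"rx": 0,"ry": 0,"rz": 0.004,"claw": 1},{"x": 0,"y": -0.0623,"z": 0.2065,"rx": 0,"ry": 0,"rz": 0.004,"claw": -1},{"x": 0,"y": -0.0623,"z": 0.2065,"rx": 0,"ry": 0,"rz": 0.004,"claw": -1},{"x": 0,"y": -0.0623,"z": 0.2065,"rx": 0,"ry": 0,"rz": 0.004,"claw": -1},{"x": 0,"y": -0.0623,"z": 0.2065,"rx": 0,"ry": 0,"rz": 0.004,"claw": -1}]' --squeeze 10

```text
time: 4.6
tool_pos: [0.4283, -0.2851, 0.0261]
tool_rot: [-3.14, 0.001, -2.945]
contact_force: [-0.6, 0.3, 0.6]
opening: 0.07
grip_force: 0.0
```

Request:
step_arm --steps '[{"x": 0,"y": 0,"z": 0,"rx": 0,"ry": 0,"rz": 0,"claw": -1},{"x": 0,"y": 0,"z": 0,"rx": 0,"ry": 0,"rz": 0,"claw": -1},{"x": 0,"y": 0,"z": 0,"rx": 0,"ry": 0,"rz": 0,"claw": -1},{"x": 0,"y": 0,"z": 0,"rx": 0,"ry": 0,"rz": 0,"claw": -1}]'

```text
time: 4.93
tool_pos: [0.4276, -0.2848, 0.0249]
tool_rot: [3.141, 0.0, -2.946]
contact_force: [-0.1, -0.0, 0.1]
opening: 0.0431
grip_force: 0.0
```

```bash
python3 -c "
from h import *
T=pose(); ax=np.array([-.1966,.9805,0]); print('grip along',(T[:3,3]-[.4201,-.2410,0])@ax)
p=np.array([.4201,-.2410,0])+ax*.0355; p[2]=T[2,3]; print(p); go(p,3.339)
go(np.array([.4201,-.2410,T[2,3]])+ax*.0355*0+0,3.339)"
```

```text
grip along -0.044441705164451034
[ 0.4131207  -0.20619225  0.02485652]
move {'x': -0.0014, 'y': 0.1066, 'z': 0.0, 'rx': 0.0001, 'ry': 0.0, 'rz': -0.0022}
move {'x': -0.0015, 'y': 0.0593, 'z': 0.0, 'rx': 0.0001, 'ry': 0.0, 'rz': -0.0022}
```

Request:
step_arm --steps '[{"x": 0,"y": 0,"z": 0,"rx": 0,"ry": 0,"rz": 0,"claw": -1},{"x": 0,"y": 0,"z": 0,"rx": 0,"ry": 0,"rz": 0,"claw": -1},{"x": 0,"y": 0,"z": 0,"rx": 0,"ry": 0,"rz": 0,"claw": -1},{"x": 0,"y": 0,"z": 0,"rx": 0,"ry": 0,"rz": 0,"claw": -1},{"x": 0,"y": 0,"z": 0,"rx": 0,"ry": 0,"rz": 0,"claw": -1}]'

```text
time: 5.35
tool_pos: [0.4276, -0.2848, 0.0247]
tool_rot: [3.141, -0.0, -2.946]
contact_force: [0.2, 0.5, -1.0]
opening: 0.0202
grip_force: 10.0
```

Request:
step_arm --steps '[{"x": 0,"y": 0.02,"z": 0,"rx": 0,"ry": 0,"rz": 0,"claw": -1},{"x": 0,"y": 0.04,"z": 0,"rx": 0,"ry": 0,"rz": 0,"claw": -1},{"x": 0,"y": 0.06,"z": 0,"rx": 0,"ry": 0,"rz": 0,"claw": -1},{"x": 0,"y": 0.08,"z": 0,"rx": 0,"ry": 0,"rz": 0,"claw": -1},{"x": 0,"y": 0.095,"z": 0,"rx": 0,"ry": 0,"rz": 0,"claw": -1},{"x": 0,"y": 0.1064,"z": 0,"rx": 0,"ry": 0,"rz": 0,"claw": -1},{"x": 0,"y": 0.1064,"z": 0,"rx": 0,"ry": 0,"rz": 0,"claw": -1},{"x": 0,"y": 0.1064,"z": 0,"rx": 0,"ry": 0,"rz": 0,"claw": -1}]'

```text
time: 6.02
tool_pos: [0.4121, -0.206, 0.0248]
tool_rot: [3.141, -0.0, -2.945]
contact_force: [0.3, 1.1, -0.9]
opening: 0.02
grip_force: 10.0
```

```bash
python3 -c "
from h import *
T=pose(); ax=np.array([-.1966,.9805,0]); print('grip along',(T[:3,3]-[.4201,-.2410,0])@ax)
im,_=read_camera('wrist'); cv2.imwrite('pics/w2.png',im)
print(T[:3,3],robot.observe()['grip_force'])"
```

```text
grip along 0.03585431711599073
[ 0.412058   -0.20604512  0.02477949] 9.999998062849045
```

Request:
step_arm --steps '[{"x": 0,"y": 0,"z": 0,"rx": 0,"ry": 0,"rz": 0,"claw": 1},{"x": 0,"y": 0,"z": 0,"rx": 0,"ry": 0,"rz": 0,"claw": 1},{"x": 0,"y": 0,"z": 0,"rx": 0,"ry": 0,"rz": 0,"claw": 1},{"x": 0,"y": 0,"z": -0.05,"rx": 0,"ry": 0,"rz": 0,"claw": 1},{"x": 0,"y": 0,"z": -0.1,"rx": 0,"ry": 0,"rz": 0,"claw": 1},{"x": 0,"y": 0,"z": -0.15,"rx": 0,"ry": 0,"rz": 0,"claw": 1},{"x": 0,"y": 0,"z": -0.18,"rx": 0,"ry": 0,"rz": 0,"claw": 1},{"x": 0,"y": 0,"z": -0.18,"rx": 0,"ry": 0,"rz": 0,"claw": 1},{"x": 0,"y": 0,"z": -0.18,"rx": 0,"ry": 0,"rz": 0,"claw": 1},{"x": 0,"y": 0,"z": -0.18,"rx": 0,"ry": 0,"rz": 0,"claw": 1}]'

```text
time: 6.9
tool_pos: [0.4116, -0.2064, 0.159]
tool_rot: [3.141, -0.001, -2.946]
contact_force: [-0.0, 0.4, -0.2]
opening: 0.0823
grip_force: 0.0
```

```bash
python3 w.py w3 slide_top .0545 pointer_tip .014; python3 - <<'E'
from h import *
np.set_printoptions(linewidth=200)
im=cv2.imread("pics/w3.png"); cv2.imwrite("pics/w3c.png",cv2.resize(im[170:290,200:440],(800,400),interpolation=2))
E
```

```text
[[-0.9809 -0.1943 -0.0011  0.4116]
 [-0.1943  0.9809  0.0008 -0.2064]
 [ 0.0009  0.001  -1.      0.159 ]
 [ 0.      0.      0.      1.    ]]
slide_top 0.78 [238.3 314.3] atz [ 0.4144 -0.2073  0.0545] depth [ 0.4139 -0.2074  0.0565]
pointer_tip 0.69 [251.2 317.9] atz [ 0.4345 -0.2005  0.014 ] depth [ 0.4224 -0.2033  0.0565]
```

View pics/w3c.png

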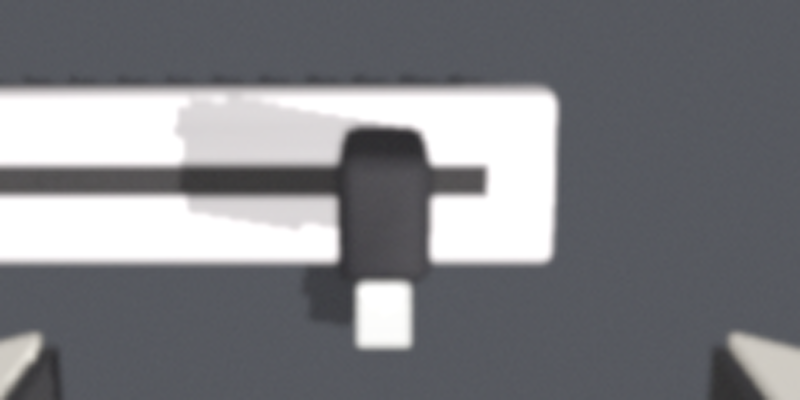

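The crop shows the grip centred at col 385 and the pointer at col 384, so they are level to within 0.5 mm, and the fingers are clear. Now on to the knob.

```bash
python3 -c "
from h import *
go((.44,-.18,.34),2.6);go((.63,.07,.34),2.6)"
```

```text
move {'x': -0.0437, 'y': 0.0273, 'z': -0.2421, 'rx': 0.0018, 'ry': -0.0034, 'rz': 0.9386}
move {'x': -0.357, 'y': 0.3051, 'z': -0.2421, 'rx': 0.0018, 'ry': -0.0034, 'rz': 0.9386}
```

Request:
step_arm --steps '[{"x": 0,"y": 0,"z": -0.1,"rx": 0,"ry": 0,"rz": 0,"claw": 1},{"x": 0,"y": 0,"z": -0.15,"rx": 0,"ry": 0,"rz": 0.1,"claw": 1},{"x": -0.04,"y": 0.03,"z": -0.24,"rx": 0,"ry": 0,"rz": 0.94,"claw": 1},{"x": -0.04,"y": 0.03,"z": -0.24,"rx": 0,"ry": 0,"rz": 0.94,"claw": 1},{"x": -0.357,"y": 0.305,"z": -0.24,"rx": 0,"ry": 0,"rz": 0.94,"claw": 1},{"x": -0.357,"y": 0.305,"z": -0.24,"rx": 0,"ry": 0,"rz": 0.94,"claw": 1},{"x": -0.357,"y": 0.305,"z": -0.24,"rx": 0,"ry": 0,"rz": 0.94,"claw": 1},{"x": -0.357,"y": 0.305,"z": -0.24,"rx": 0,"ry": 0,"rz": 0.94,"claw": 1},{"x": -0.357,"y": 0.305,"z": -0.24,"rx": 0,"ry": 0,"rz": 0.94,"claw": 1},{"x": -0.357,"y": 0.305,"z": -0.24,"rx": 0,"ry": 0,"rz": 0.94,"claw": 1},{"x": -0.357,"y": 0.305,"z": -0.24,"rx": 0,"ry": 0,"rz": 0.94,"claw": 1},{"x": -0.357,"y": 0.305,"z": -0.24,"rx": 0,"ry": 0,"rz": 0.94,"claw": 1}]'

```text
time: 8.05
tool_pos: [0.628, 0.0679, 0.338]
tool_rot: [-3.14, -0.002, 2.599]
contact_force: [1.8, -1.5, 0.9]
opening: 0.0917
grip_force: 0.0
```

```bash
python3 -c "
from h import *
print(pose());go((.625,.075,.34),1.636)"
```

```text
[[-8.56460811e-01  5.16206595e-01 -2.37281316e-03  6.28038175e-01]
 [ 5.16208041e-01  8.56463227e-01  3.56113084e-06  6.79171794e-02]
 [ 2.03406550e-03 -1.22181526e-03 -9.99997185e-01  3.38040847e-01]
 [ 0.00000000e+00  0.00000000e+00  0.00000000e+00  1.00000000e+00]]
move {'x': 0.0083, 'y': 0.006, 'z': -0.0026, 'rx': -0.0027, 'ry': -0.0016, 'rz': 1.2264}
```

Request:
step_arm --steps '[{"x": 0.008,"y": 0.006,"z": 0,"rx": 0,"ry": 0,"rz": 0.97,"claw": 1},{"x": 0.008,"y": 0.006,"z": 0,"rx": 0,"ry": 0,"rz": 0.97,"claw": 1},{"x": 0.008,"y": 0.006,"z": 0,"rx": 0,"ry": 0,"rz": 0.97,"claw": 1},{"x": 0.008,"y": 0.006,"z": 0,"rx": 0,"ry": 0,"rz": 0.97,"claw": 1},{"x": 0.008,"y": 0.006,"z": 0,"rx": 0,"ry": 0,"rz": 0.97,"claw": 1},{"x": 0.008,"y": 0.006,"z": 0,"rx": 0,"ry": 0,"rz": 0.97,"claw": 1},{"x": 0.008,"y": 0.006,"z": 0,"rx": 0,"ry": 0,"rz": 0.97,"claw": 1}]'

```text
time: 8.63
tool_pos: [0.6244, 0.073, 0.3379]
tool_rot: [-3.139, -0.001, 1.833]
contact_force: [0.7, -0.3, -0.2]
opening: 0.092
grip_force: 0.0
```

Request:
step_arm --steps '[{"x": 0,"y": 0,"z": 0,"rx": 0,"ry": 0,"rz": 0.256,"claw": 1},{"x": 0,"y": 0,"z": 0,"rx": 0,"ry": 0,"rz": 0.256,"claw": 1},{"x": 0,"y": 0,"z": 0,"rx": 0,"ry": 0,"rz": 0.256,"claw": 1},{"x": 0,"y": 0,"z": 0,"rx": 0,"ry": 0,"rz": 0.256,"claw": 1},{"x": 0,"y": 0,"z": 0,"rx": 0,"ry": 0,"rz": 0.256,"claw": 1}]'

```text
time: 9.05
tool_pos: [0.6244, 0.0729, 0.339]
tool_rot: [-3.141, -0.0, 1.64]
contact_force: [0.9, 0.3, 0.8]
opening: 0.092
grip_force: 0.0
```

```bash
python3 w.py w4 knob .179 gate_hinge .12 keeper_lip .132 nose .122
```

```text
[[-0.0692  0.9976 -0.0009  0.6244]
 [ 0.9976  0.0692  0.0001  0.0729]
 [ 0.0001 -0.0009 -1.      0.339 ]
 [ 0.      0.      0.      1.    ]]
knob 0.8 [224.5 324.3] atz [0.6322 0.0671 0.179 ] depth [0.6315 0.0715 0.1988]
gate_hinge 0.68 [ 30.3 320.5] atz [0.6184 0.227  0.12  ] depth [0.6184 0.2268 0.1207]
keeper_lip 0.94 [265.9 320.2] atz [0.633  0.0157 0.132 ] depth [0.6326 0.02   0.1447]
nose 0.91 [277.4 321.7] atz [0.6357 0.0004 0.122 ] depth [0.6348 0.0087 0.1446]
```

View pics/w4.png

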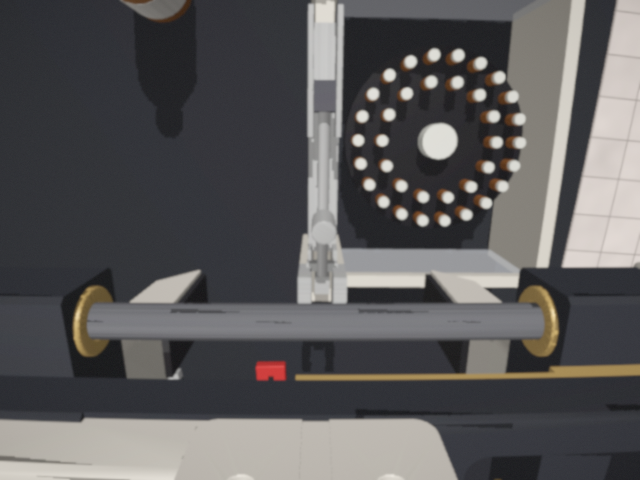

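The wrist view shows the gate running vertically at col ~322. The knob top is at (230, 323), the lip at about (266, 320), and the rail cheeks on the hinge side at rows 10–130. I'll check those heights and refine the knob.

```bash
cat > k.py <<'E'
from h import *
np.set_printoptions(precision=4,suppress=True)
T=pose(); im,d=read_camera("wrist")
for px in [(60,313),(120,313),(120,340),(60,340),(100,324),(160,322),(228,323),(232,323),(232,318),(232,329)]:
    o,r=ray("wrist",px,T); print(px,o+r*d[px])
# cloud: knob top
rows=[(i,j) for i in range(205,255) for j in range(300,345) if d[i,j]>0]
P=np.array([ray("wrist",p,T)[0]+ray("wrist",p,T)[1]*d[p] for p in rows]); m=P[:,2]>.19
print("knob top",P[m].mean(0),P[m].min(0),P[m].max(0))
c=P[m].mean(0)
go((c[0],c[1]+.0,.165),1.63)
E
python3 k.py
```

```text
(60, 313) [0.6141 0.2018 0.1227]
(120, 313) [0.6174 0.1507 0.1218]
(120, 340) [0.6397 0.1508 0.1604]
(60, 340) [0.636  0.1967 0.1606]
(100, 324) [0.6255 0.1652 0.1647]
(160, 322) [0.6274 0.1172 0.1518]
(228, 323) [0.6308 0.0686 0.1989]
(232, 323) [0.6311 0.065  0.197 ]
(232, 318) [0.6272 0.0649 0.1977]
(232, 329) [0.6357 0.0658 0.199 ]Traceback (most recent call last):
  File "k.py", line 8, in <module>
    P=np.array([ray("wrist",p,T)[0]+ray("wrist",p,T)[1]*d[p] for p in rows]); m=P[:,2]>.19
                                    ~~~^^^^^^^^^^^^^
  File "h.py", line 10, in ray
    p=camera_params(cam); K=np.array([[p["fx"],0,p["cx"]],[0,p["fy"],p["cy"]],[0,0,1]])
ValueError: time passes only in moves, steps and waits
```

```bash
python3 -c "
from h import *
go((.632,.0675,.24),1.63);go((.632,.0675,.165),1.63)"
```

```text
move {'x': -0.0079, 'y': 0.0096, 'z': 0.1327, 'rx': 0.0001, 'ry': -0.0001, 'rz': 0.009}
move {'x': -0.008, 'y': 0.0096, 'z': 0.2327, 'rx': 0.0001, 'ry': -0.0001, 'rz': 0.009}
```

Request:
step_arm --steps '[{"x": -0.008,"y": 0.0096,"z": 0.05,"rx": 0,"ry": 0,"rz": 0.01,"claw": 1},{"x": -0.008,"y": 0.0096,"z": 0.1,"rx": 0,"ry": 0,"rz": 0.01,"claw": 1},{"x": -0.008,"y": 0.0096,"z": 0.13,"rx": 0,"ry": 0,"rz": 0.01,"claw": 0.3},{"x": -0.008,"y": 0.0096,"z": 0.15,"rx": 0,"ry": 0,"rz": 0.01,"claw": 0.3},{"x": -0.008,"y": 0.0096,"z": 0.18,"rx": 0,"ry": 0,"rz": 0.01,"claw": 0.3},{"x": -0.008,"y": 0.0096,"z": 0.21,"rx": 0,"ry": 0,"rz": 0.01,"claw": 0.3},{"x": -0.008,"y": 0.0096,"z": 0.2327,"rx": 0,"ry": 0,"rz": 0.01,"claw": 0.3},{"x": -0.008,"y": 0.0096,"z": 0.2327,"rx": 0,"ry": 0,"rz": 0.01,"claw": -1},{"x": -0.008,"y": 0.0096,"z": 0.2327,"rx": 0,"ry": 0,"rz": 0.01,"claw": -1},{"x": -0.008,"y": 0.0096,"z": 0.2327,"rx": 0,"ry": 0,"rz": 0.01,"claw": -1},{"x": -0.008,"y": 0.0096,"z": 0.2327,"rx": 0,"ry": 0,"rz": 0.01,"claw": -1},{"x": -0.008,"y": 0.0096,"z": 0.2327,"rx": 0,"ry": 0,"rz": 0.01,"claw": -1}]' --squeeze 5

```text
time: 10.35
tool_pos: [0.6327, 0.0675, 0.1666]
tool_rot: [3.139, 0.0, 1.628]
contact_force: [0.4, -1.0, 0.6]
opening: 0.0306
grip_force: 0.0
```

Request:
step_arm --steps '[{"x": 0,"y": 0,"z": 0,"rx": 0,"ry": 0,"rz": 0,"claw": -1},{"x": 0,"y": 0,"z": 0,"rx": 0,"ry": 0,"rz": 0,"claw": -1},{"x": 0,"y": 0,"z": 0,"rx": 0,"ry": 0,"rz": 0,"claw": -1},{"x": 0,"y": 0,"z": 0,"rx": 0,"ry": 0,"rz": 0,"claw": -1}]'

```text
time: 10.68
tool_pos: [0.632, 0.0672, 0.1656]
tool_rot: [3.141, 0.0, 1.628]
contact_force: [-2.4, -0.9, 3.7]
opening: 0.0201
grip_force: 5.0
```

Request:
step_arm --steps '[{"x": 0,"y": 0,"z": 0,"rx": 0,"ry": 0,"rz": 0,"claw": -1},{"x": 0,"y": 0,"z": 0,"rx": 0,"ry": 0,"rz": 0,"claw": -1},{"x": 0,"y": 0,"z": -0.004,"rx": 0,"ry": 0,"rz": 0,"claw": -1},{"x": 0,"y": 0,"z": -0.008,"rx": 0,"ry": 0,"rz": 0,"claw": -1},{"x": 0,"y": 0,"z": -0.012,"rx": 0,"ry": 0,"rz": 0,"claw": -1},{"x": 0,"y": 0,"z": -0.016,"rx": 0,"ry": 0,"rz": 0,"claw": -1},{"x": 0,"y": 0,"z": -0.016,"rx": 0,"ry": 0,"rz": 0,"claw": -1},{"x": 0,"y": 0,"z": -0.016,"rx": 0,"ry": 0,"rz": 0,"claw": -1}]' --squeeze 28

```text
time: 11.35
tool_pos: [0.6315, 0.0685, 0.1765]
tool_rot: [-3.14, -0.002, 1.629]
contact_force: [-1.7, 5.7, -6.2]
opening: 0.019
grip_force: 28.0
```

```bash
python3 -c "
from h import *
print(pose()[:3,3]); T=pose(); d=np.array([-.06,.998,0]); go(T[:3,3]+.05*d,1.63)
im,_=read_camera('scene'); cv2.imwrite('pics/s5.png',im)"
```

```text
[0.63153668 0.06851656 0.17652215]
move {'x': 0.0667, 'y': -0.0001, 'z': 0.0001, 'rx': -0.0017, 'ry': -0.002, 'rz': -0.0013}
```

Request:
step_arm --steps '[{"x": 0.006,"y": 0,"z": -0.001,"rx": 0,"ry": 0,"rz": 0,"claw": -1},{"x": 0.012,"y": 0,"z": -0.001,"rx": 0,"ry": 0,"rz": 0,"claw": -1},{"x": 0.018,"y": 0,"z": -0.001,"rx": 0,"ry": 0,"rz": 0,"claw": -1},{"x": 0.024,"y": 0,"z": -0.001,"rx": 0,"ry": 0,"rz": 0,"claw": -1},{"x": 0.03,"y": 0,"z": -0.001,"rx": 0,"ry": 0,"rz": 0,"claw": -1},{"x": 0.036,"y": 0,"z": -0.001,"rx": 0,"ry": 0,"rz": 0,"claw": -1},{"x": 0.042,"y": 0,"z": -0.001,"rx": 0,"ry": 0,"rz": 0,"claw": -1},{"x": 0.048,"y": 0,"z": -0.001,"rx": 0,"ry": 0,"rz": 0,"claw": -1},{"x": 0.054,"y": 0,"z": -0.001,"rx": 0,"ry": 0,"rz": 0,"claw": -1},{"x": 0.06,"y": 0,"z": -0.001,"rx": 0,"ry": 0,"rz": 0,"claw": -1},{"x": 0.06,"y": 0,"z": -0.001,"rx": 0,"ry": 0,"rz": 0,"claw": -1}]'

```text
time: 12.32
tool_pos: [0.6292, 0.1137, 0.1777]
tool_rot: [-3.142, -0.001, 1.629]
contact_force: [-3.3, 1.0, -5.8]
opening: 0.0193
grip_force: 28.0
```

Request:
step_arm --steps '[{"x": 0.002,"y": 0,"z": 0,"rx": 0,"ry": 0,"rz": 0,"claw": -1},{"x": 0.004,"y": 0,"z": 0,"rx": 0,"ry": 0,"rz": 0,"claw": -1},{"x": 0.004,"y": 0,"z": 0,"rx": 0,"ry": 0,"rz": 0,"claw": -1}]'

```text
time: 12.57
tool_pos: [0.6291, 0.1156, 0.1777]
tool_rot: [-3.141, -0.0, 1.628]
contact_force: [-2.9, -0.5, -4.3]
opening: 0.0194
grip_force: 28.0
```

Request:
step_arm --steps '[{"x": 0.003,"y": 0,"z": 0,"rx": 0,"ry": 0,"rz": 0,"claw": -1},{"x": 0.003,"y": 0,"z": 0,"rx": 0,"ry": 0,"rz": 0,"claw": -1},{"x": 0.003,"y": 0,"z": 0,"rx": 0,"ry": 0,"rz": 0,"claw": -1}]'

```text
time: 12.82
tool_pos: [0.6291, 0.1178, 0.1777]
tool_rot: [-3.142, -0.0, 1.628]
contact_force: [-2.4, -1.1, -5.8]
opening: 0.0194
grip_force: 28.0
```

Request:
step_arm --steps '[{"x": 0.003,"y": 0,"z": 0,"rx": 0,"ry": 0,"rz": 0,"claw": -1},{"x": 0.003,"y": 0,"z": 0,"rx": 0,"ry": 0,"rz": 0,"claw": -1},{"x": 0.003,"y": 0,"z": 0,"rx": 0,"ry": 0,"rz": 0,"claw": -1}]'

```text
time: 13.07
tool_pos: [0.6291, 0.1193, 0.178]
tool_rot: [3.141, 0.001, 1.628]
contact_force: [-2.8, -4.7, -3.5]
opening: 0.0195
grip_force: 28.0
```

Request:
step_arm --steps '[{"x": 0.003,"y": 0,"z": 0,"rx": 0,"ry": 0,"rz": 0,"claw": -1},{"x": 0.003,"y": 0,"z": 0,"rx": 0,"ry": 0,"rz": 0,"claw": -1},{"x": 0.003,"y": 0,"z": 0,"rx": 0,"ry": 0,"rz": 0,"claw": -1}]'

```text
time: 13.32
tool_pos: [0.6293, 0.1197, 0.1785]
tool_rot: [3.141, 0.004, 1.627]
contact_force: [-2.2, -10.7, -1.1]
opening: 0.0193
grip_force: 28.0
```

```bash
python3 - <<'E'
from h import *
a,_=read_camera('scene'); b,_=read_camera('top')
a=cv2.resize(a[180:320,340:500],(457,400),interpolation=2);b=cv2.resize(b[120:200,260:340],(343,343),interpolation=2)
c=np.zeros((400,800,3),np.uint8);c[:,:457]=a;c[:343,457:]=b;cv2.imwrite("pics/c6.png",c)
for cam in("scene","top"):
    for q in("nose","keeper_lip","knob"):
        for r in nets.landmark_of(cam,q)[:1]:print(cam,q,r)
E
```

```text
scene nose {'pixel': [255.3, 402.6], 'conf': 0.65}
scene keeper_lip {'pixel': [267.0, 389.9], 'conf': 0.81}
scene knob {'pixel': [223.0, 419.8], 'conf': 0.78}
top nose {'pixel': [156.8, 292.6], 'conf': 0.67}
top keeper_lip {'pixel': [156.7, 304.6], 'conf': 0.56}
top knob {'pixel': [158.9, 308.1], 'conf': 0.68}
```

View pics/c6.png

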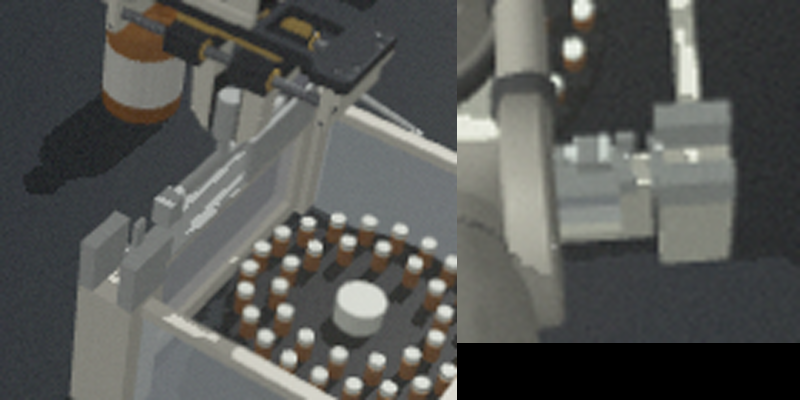

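The bolt is at its stop (10 N reaction after 52 mm), and the crop shows the nose block at (168, 200) clear of the keeper cheeks. Now the arc rows for the gate.

```bash
python3 - <<'E'
from h import *
T=pose(); H=np.array([.6205,.2634]); K=T[:2,3]
for th in np.linspace(.035,.35,10):
    c,s=np.cos(th),np.sin(th); R=np.array([[c,s],[-s,c]]); p=H+R@(K-H)
    d=T[:3,:3].T@np.r_[p-K,0]/.75; print(round(th,3),d[:2].round(4),"rz",round(th/(np.pi/4),3),p.round(4))
for cam in("scene","top"):
    for q in ("gate_hinge","guard"):
        for r in nets.landmark_of(cam,q)[:1]: print(cam,q,r, atz(cam,r["pixel"],.12 if q=="gate_hinge" else 0))
E
```

```text
0.035 [ 0.0001 -0.0067] rz 0.045 [0.6243 0.1195]
0.07 [ 0.0004 -0.0134] rz 0.089 [0.6192 0.1194]
0.105 [ 0.001  -0.0201] rz 0.134 [0.6142 0.1196]
0.14 [ 0.0018 -0.0268] rz 0.178 [0.6091 0.1199]
0.175 [ 0.0028 -0.0334] rz 0.223 [0.6041 0.1203]
0.21 [ 0.004 -0.04 ] rz 0.267 [0.5991 0.121 ]
0.245 [ 0.0055 -0.0466] rz 0.312 [0.5942 0.1218]
0.28 [ 0.0072 -0.0531] rz 0.357 [0.5892 0.1229]
0.315 [ 0.0092 -0.0595] rz 0.401 [0.5843 0.124 ]
0.35 [ 0.0113 -0.0659] rz 0.446 [0.5795 0.1254]
scene gate_hinge {'pixel': [212.6, 450.2], 'conf': 0.88} [0.6187975  0.26566729 0.12      ]
scene guard {'pixel': [317.0, 241.0], 'conf': 0.37} [ 0.42101979 -0.20332998  0.        ]
top gate_hinge {'pixel': [168.8, 203.8], 'conf': 0.95} [0.61327138 0.25194215 0.12      ]
top guard {'pixel': [178.1, 208.9], 'conf': 0.91} [0.6232677  0.26137411 0.        ]
```

Request:
step_arm --steps '[{"x": 0.0001,"y": -0.0067,"z": 0,"rx": 0,"ry": 0,"rz": 0.045,"claw": -1},{"x": 0.0004,"y": -0.0134,"z": 0,"rx": 0,"ry": 0,"rz": 0.089,"claw": -1},{"x": 0.001,"y": -0.02,"z": 0,"rx": 0,"ry": 0,"rz": 0.134,"claw": -1},{"x": 0.0018,"y": -0.0268,"z": 0,"rx": 0,"ry": 0,"rz": 0.178,"claw": -1},{"x": 0.0018,"y": -0.0268,"z": 0,"rx": 0,"ry": 0,"rz": 0.178,"claw": -1},{"x": 0.0018,"y": -0.0268,"z": 0,"rx": 0,"ry": 0,"rz": 0.178,"claw": -1}]'

```text
time: 14.42
tool_pos: [0.6103, 0.1202, 0.1793]
tool_rot: [3.136, 0.002, 1.487]
contact_force: [4.0, -9.0, -1.4]
opening: 0.0194
grip_force: 28.0
```

Request:
step_arm --steps '[{"x": 0.0001,"y": -0.0067,"z": 0,"rx": 0,"ry": 0,"rz": 0.045,"claw": -1},{"x": 0.0004,"y": -0.0134,"z": 0,"rx": 0,"ry": 0,"rz": 0.089,"claw": -1},{"x": 0.001,"y": -0.02,"z": 0,"rx": 0,"ry": 0,"rz": 0.134,"claw": -1},{"x": 0.0018,"y": -0.0268,"z": 0,"rx": 0,"ry": 0,"rz": 0.178,"claw": -1},{"x": 0.0028,"y": -0.0334,"z": 0,"rx": 0,"ry": 0,"rz": 0.223,"claw": -1},{"x": 0.004,"y": -0.04,"z": 0,"rx": 0,"ry": 0,"rz": 0.267,"claw": -1},{"x": 0.004,"y": -0.04,"z": 0,"rx": 0,"ry": 0,"rz": 0.267,"claw": -1},{"x": 0.004,"y": -0.04,"z": 0,"rx": 0,"ry": 0,"rz": 0.267,"claw": -1}]'

```text
time: 15.08
tool_pos: [0.5808, 0.1256, 0.1794]
tool_rot: [3.136, 0.001, 1.278]
contact_force: [3.6, -11.3, 0.8]
opening: 0.0189
grip_force: 28.0
```

```bash
python3 - <<'E'
from h import *
np.set_printoptions(precision=4,suppress=True)
a,da=read_camera('scene'); b,db=read_camera('top')
x=cv2.resize(a[180:320,340:500],(457,400),interpolation=2);y=cv2.resize(b[120:200,260:340],(343,343),interpolation=2)
c=np.zeros((400,800,3),np.uint8);c[:,:457]=x;c[:343,457:]=y;cv2.imwrite("pics/c7.png",c)
np.save("c7_d.npy",da)
K=pose()[:2,3]
for H in((.6205,.2634),(.616,.256)):
    f=lambda k:np.arctan2(*(np.array(k)-H)); print("angle",f(K)-f((.6293,.1197)), np.linalg.norm(K-H),np.hypot(.6293-H[0],.1197-H[1]))
print(robot.observe()["time"],robot.observe()["contact_force"])
E
```

```text
angle -5.947216430078695 0.14333034490367264 0.14396919809459247
angle -5.928315790647759 0.13500687467485084 0.1369473621505723
15.1833 [  2.7464 -10.6444  -0.2367]
```

View pics/c7.png

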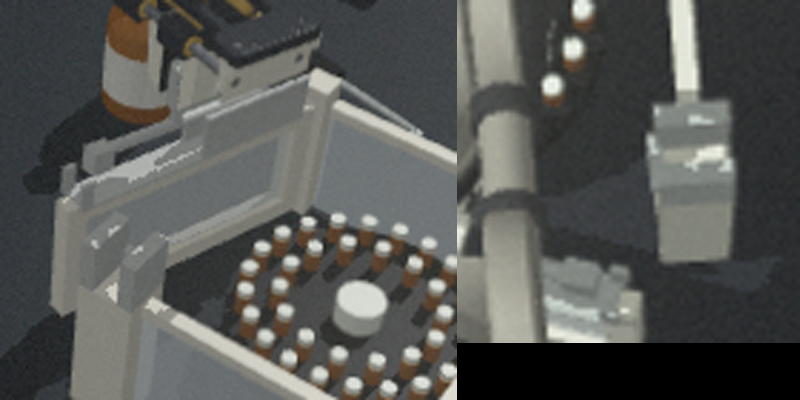

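The gate stands clear of the post at about 0.34 rad, with the nose drawn and the knob held. I'll hold briefly to check it is steady, then hand in.

Request:
step_arm --steps '[{"x": 0,"y": 0,"z": 0,"rx": 0,"ry": 0,"rz": 0,"claw": -1},{"x": 0,"y": 0,"z": 0,"rx": 0,"ry": 0,"rz": 0,"claw": -1},{"x": 0,"y": 0,"z": 0,"rx": 0,"ry": 0,"rz": 0,"claw": -1},{"x": 0,"y": 0,"z": 0,"rx": 0,"ry": 0,"rz": 0,"claw": -1},{"x": 0,"y": 0,"z": 0,"rx": 0,"ry": 0,"rz": 0,"claw": -1},{"x": 0,"y": 0,"z": 0,"rx": 0,"ry": 0,"rz": 0,"claw": -1},{"x": 0,"y": 0,"z": 0,"rx": 0,"ry": 0,"rz": 0,"claw": -1},{"x": 0,"y": 0,"z": 0,"rx": 0,"ry": 0,"rz": 0,"claw": -1}]'

```text
time: 15.85
tool_pos: [0.5814, 0.1255, 0.1794]
tool_rot: [3.135, 0.001, 1.278]
contact_force: [2.7, -10.8, 0.9]
opening: 0.0194
grip_force: 28.0
```

```bash
python3 - <<'E'
from h import *
np.set_printoptions(precision=4,suppress=True)
b,_=read_camera('top')
p=atz("top",(188.1,303.8),.12); print("free end corner",p)
for H in((.6205,.2634),(.616,.256)):
  for th in(.3,.34,.38):
    a=np.array([.06-th]);u=np.array([np.sin(.06-th),-np.cos(.06-th)]);n=np.array([np.cos(.06-th),np.sin(.06-th)]); print(H,th,np.array(H)+.24*u+.008*n)
for q in("slide_top","bottle","jar","screwdriver"):
    for r in nets.landmark_of("top",q)[:3]:print(q,r)
print(pose()[:3,3])
E
```

```text
free end corner [0.5653 0.023  0.12  ]
(0.6205, 0.2634) 0.3 [0.5712 0.0284]
(0.6205, 0.2634) 0.34 [0.5619 0.0305]
(0.6205, 0.2634) 0.38 [0.5526 0.0331]
(0.616, 0.256) 0.3 [0.5667 0.021 ]
(0.616, 0.256) 0.34 [0.5574 0.0231]
(0.616, 0.256) 0.38 [0.5481 0.0257]
slide_top {'pixel': [249.4, 402.1], 'conf': 0.66}
slide_top {'pixel': [250.6, 196.5], 'conf': 0.63}
slide_top {'pixel': [327.0, 451.7], 'conf': 0.62}
bottle {'pixel': [248.6, 196.0], 'conf': 0.62}
jar {'pixel': [170.8, 476.1], 'conf': 0.62}
jar {'pixel': [202.9, 142.0], 'conf': 0.35}
[0.5814 0.1255 0.1794]
```

```bash
python3 -c "
from cell import robot; print(robot.hand_in())"
```

```text
the job is handed in; nothing more can be done
None
```

I handed the job in at about 16 s: the grip stands level with the pointer to within about 0.5 mm, the bolt is drawn back to its stop, and the arm still holds the gate at about 0.34 rad (free edge about 8 cm open); no verdict came back, and I only glanced over the bottle, jar and screwdriver in the last top view.

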